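# Tip the wafer for a look with the joystick, then let it level out

### The arm

A 7-joint arm with a two-finger parallel gripper is mounted at the origin on the work surface. World frame = base frame: x ahead of the robot, y to its left, z up, the work surface at z = 0. Lengths are in m, angles in degrees, forces in N, time in s.
With the tool pointing down it reaches from about 0.425 to 0.875 m from the base axis. Payload 4.7 kg.
Tool frame: the origin (TCP) lies midway between the tips of the shut fingers; the grasp point (between the pads) lies env.grip_point_offset behind it (env.grip_point_offset is the distance from the TCP to the grasp point, in m); z points along the fingers, y is the line along which they close (so a half turn about z gives the same grasp; the last joint's range is limited). The gripper opens to 87 mm and grips with 3 to 60 N. Pads are 19 mm wide; open, the fingers measure 117 mm over their backs; the gripper's body (75 mm by 190 mm) begins 51 mm behind the grasp point.
Start: joints at [69.219, 18.392, -4.016, 83.108, 1.295, 78.541, -3.26], TCP at [0.239, -0.604, 0.223] pointing down, gripper open.
Joint ranges: [-163.93, 163.93], [-17.29, 119.83], [-79.2, 71.16], [3.27, 140.29], [-89.18, 269.18], [5.43, 117.66], [-154.24, 154.24]. Speed limits (degrees/s): [147.25, 147.25, 180, 180, 180, 180, 180].

### API

Orientations are given as [roll, pitch, yaw] about the fixed x, y, z axes, in that order (R = Rz(yaw) Ry(pitch) Rx(roll)).
In Python, from cell import env gives the robot as it stands.
- The arm moves only by the shell command python3 -m creep 'ROWS' [FORCE]. ROWS is a JSON object of lists of equal length, an entry for each row: "translation": the shift along the tool's x, y, z in units of 0.08 m (1.0 is 0.08 m), a list of three; "turn": the turn, a rotation vector about the tool's x, y, z in units of 180 degrees (1.0 is 180 degrees), a list of three; "grip": the opening, from 0 (shut) to 1 (fully open). In form: {"translation": [[x, y, z], ...], "turn": [[ax, ay, az], ...], "grip": [grip, ...]}. A call has 1 to 5 rows; each row shifts and turns the commanded pose from where the row before left it, along the tool's axes as they then stand; what a row does not reach is not made up. A row lasts 1/8 s, in which the tool goes at most 62.5 mm and 10.7 degrees, less where a joint would pass 70% of its speed; a pose out of reach is approached as far as the arm can. A call with a number of a shift or a turn outside -1 to 1 is refused whole. A call with a gripper value outside its range is refused whole. The fingers move at their own pace and stop on an object; FORCE is the grip in N (left out, the last holds). Time passes only in rows, so rows that do not move let the fingers close. It gives the time, the measured TCP pose, the force, the opening and the grip force at its end, in the units of the state.
- env.get_obs(): the state, without advancing time (a new reading comes with each control period).
- env.read_camera(name): name is "side" or "top"; returns a dict with "frame" (384x512x3 uint8, red, green, blue), "z_map" (384x512 float32, m along the optical axis (not along the pixel's ray), 0 where there is no reading), "K" (3x3 intrinsics, pixels), "rvec" (rotation vector, rad) and "tvec" (3), from world to camera coordinates, as OpenCV has them. Camera axes: x right, y down, z forward; pixel columns grow to the right and rows downward; lengths in m; the calibration is good to about 2 mm. A picture is of the moment at which its call begins.
- env.sign_off(): hands the job in; it is judged then, once.
The state is a dict: "time_s": time; "qpos": joint angles; "joint_velocities": joint speeds; "effort": joint torques, N m; "tool_pos": TCP position; "tool_rot": TCP orientation; "force": force on the tool from outside, world axes, zero at the start; "wrist_torque": the same for the moment, N m; "grip_width": finger opening in m; "grasp_force": force on a finger pad.
Only numpy, scipy, OpenCV 4.12 (cv2) and the standard library are available. Lean on these libraries where they do the work, as an engineer would, in place of code of your own. Each camera call takes 0.05 s, during which the arm holds its last target. There are 200 camera calls.

### The job

The wafer must be tipped under the light for a short inspection. On the control box with the blue knob, tilt the joystick about 20 degrees towards the green bar on its box, hold it there for about two seconds, then let go so that it springs back upright. Do not push it the other way, and leave the joystick with the yellow knob alone.

Things in the scene. Friction and masses are not known exactly. Their poses are not given: they have to be found in the camera images.
- tilt_box: White joystick box with the BLUE ball knob, fixed to the bench, facing any way. 120 (x) by 140 (y) by 44 mm tall; origin: centre of its underside, z up. Green bar, 80 by 12 mm, along the +y edge of its top. The stick pivots 44 mm straight above the origin and swings only in the box's y-z plane: 10 mm steel shaft, 32 mm ball knob centred 80 mm from the pivot (124 mm above the bench when upright).
- tilt_stick (a joint): Lean of the blue-knob stick, rad: 0 upright (rest), positive towards the green bar (box +y), stops at +-0.5. A 0.6 N m/rad spring recentres it without overshoot within 1 s of release; 0.35 rad (20 degrees) takes about 2.6 N at the knob and carries it 27 mm along +y and 5 mm down. The copper wafer on the far side of the bench tips along by 0.6 of the angle.
- load_box: The other joystick box (for the loader), a bystander: same build and size but with a YELLOW ball knob. Origin: centre of its underside. Fixed to the bench, facing any way, at least 260 mm from the blue one, centre to centre.
- load_stick (a joint): Lean of the yellow-knob stick, rad: 0 upright (rest), same spring and sense. To be left alone.

How it is judged (in metres and radians):
On the way:
1. the blue-knob joystick is held tilted more than 0.22 rad (13 degrees) towards the green bar for one second (value of joint tilt_stick above 0.22 rad), for 1 s.
At the end, for the whole second after the job is handed in: both joysticks stand upright at rest, within 0.06 rad (3.4 degrees) of centre, with the blue one turning slower than 0.1 rad/s (value of joint tilt_stick between -0.06 and 0.06 rad and velocity of joint tilt_stick between -0.1 and 0.1 rad/s and value of joint load_stick between -0.06 and 0.06 rad); the robot touches nothing.
It fails at once if the blue-knob joystick is pushed more than 0.2 rad away from the green bar (value of joint tilt_stick below -0.2 rad).
It fails at once if the yellow-knob joystick is tilted more than 0.15 rad either way (value of joint load_stick above 0.15 rad or value of joint load_stick below -0.15 rad).
It also fails if it takes over 35 s, if anything falls off the work surface, if the arm or the gripper's body presses on something with over 40 N, if the wrist force passes 120 N, or if a joint passes its speed limit or range.

## Working session

There is one attempt and no reset: what is moved stays moved. The work goes in short steps, Python scripts to look and compute and a shell command to move; the robot and the scene stay as the last step left them, time stands still between calls to the robot, and variables do not carry over. Pictures are saved under pics/ and viewed, at most 10 in all, crops included, and the job is handed in when it is done.

```bash
mkdir -p pics; ls; cat > h.py <<'E'
from cell import env
import numpy as np, cv2
def cam(n):
    c=env.read_camera(n); c['R']=cv2.Rodrigues(np.array(c['rvec'],float))[0]; c['t']=np.array(c['tvec'],float).ravel(); return c
def pts(c):
    z=c['z_map']; v,u=np.indices(z.shape); K=np.array(c['K'])
    p=np.stack([(u-K[0,2])/K[0,0]*z,(v-K[1,2])/K[1,1]*z,z],-1)
    return (p-c['t'])@c['R']
E
python3 - <<'E'
from h import *
o=env.get_obs(); print({k:np.round(o[k],3) for k in('time_s','tool_pos','tool_rot','force')},env.grip_point_offset)
for n in('side','top'):
    c=cam(n); np.savez(n+'.npz',**c); cv2.imwrite(f'pics/{n}0.png',c['frame'][...,::-1])
    P=pts(c); hsv=cv2.cvtColor(c['frame'],cv2.COLOR_RGB2HSV)
    for nm,lo,hi in(('green',45,85),('blue',100,130),('yellow',22,35)):
        m=cv2.inRange(hsv,(lo,110,60),(hi,255,255))
        k,l,s,ce=cv2.connectedComponentsWithStats(m)
        for i in range(1,k):
            if s[i,4]>30:
                q=P[(l==i)&(c['z_map']>0)]; print(n,nm,s[i],ce[i].round(0),np.median(q,0).round(3) if len(q) else None, q[:,2].max().round(3) if len(q) else None)
E
```

```text
pics
{'time_s': np.float64(0.0), 'tool_pos': array([ 0.239, -0.604,  0.221]), 'tool_rot': array([-1.7989e+02,  9.0000e-03,  2.1590e+01]), 'force': array([0.369, 0.024, 0.381])} 0.0187
side green [158 284  52  13 236] [184. 290.] [0.522 0.261 0.043] 0.045
side blue [296 121  11  15 115] [301. 127.] [ 0.578 -0.232  0.127] 0.139
side yellow [166 216  20  24 358] [176. 226.] [0.556 0.228 0.13 ] 0.14
side yellow [ 85 367  21  17 255] [ 96. 376.] [0.514 0.422 0.049] 0.052
top green [401 169  19  37 193] [410. 187.] [ 0.606 -0.297  0.045] 0.049
top green [106 182  27  33 191] [119. 198.] [0.521 0.255 0.044] 0.049
top blue [389 179  18  18 246] [397. 187.] [ 0.579 -0.244  0.136] 0.142
top yellow [122 161  18  18 259] [131. 169.] [0.559 0.213 0.135] 0.143
top yellow [  0 171  43  46 808] [ 23. 194.] [0.504 0.435 0.05 ] 0.054
```

View pics/top0.png

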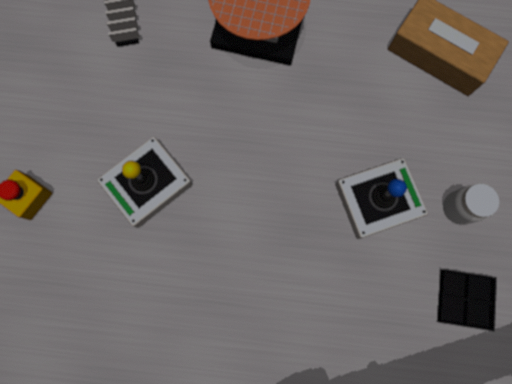

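View pics/side0.png

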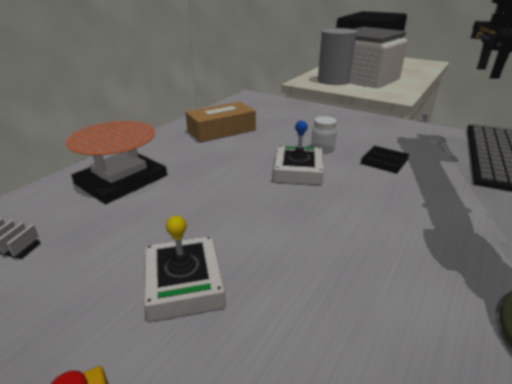

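```bash
python3 - <<'E'
from h import *
c=dict(np.load('top.npz')); P=pts(c); hsv=cv2.cvtColor(c['frame'],cv2.COLOR_RGB2HSV)
z=c['z_map']
m=cv2.inRange(hsv,(45,110,60),(85,255,255))>0
m[:,:300]=0
q=P[m&(z>0)]; q=q[abs(q[:,2]-.045)<.008]
r=cv2.minAreaRect((q[:,:2]*1000).astype(np.float32)); print('bar',q.mean(0),r)
# box top by depth
w=(abs(P[...,2]-.044)<.007)&(np.hypot(P[...,0]-.57,P[...,1]+.25)<.13)&(z>0)
k,l,s,ce=cv2.connectedComponentsWithStats(w.astype(np.uint8)); i=1+s[1:,4].argmax()
q=P[l==i]; r=cv2.minAreaRect((q[:,:2]*1000).astype(np.float32)); print('box',s[i],r,cv2.boxPoints(r).round())
# knob ray at z=.124
b=cv2.inRange(hsv,(100,110,60),(130,255,255)); b[:,:380]=0;b[:,420:]=0;b[:170]=0;b[210:]=0
M=cv2.moments(b,True);u=np.array([M['m10']/M['m00'],M['m01']/M['m00'],1])
C=-c['R'].T@c['t']; d=c['R'].T@np.linalg.inv(c['K'])@u; print('knob',C+d*(.124-C[2])/d[2],C)
E
```

```text
bar [ 0.60495673 -0.2970981   0.04512021] ((604.8223876953125, -296.4961242675781), (76.16803741455078, 11.439852714538574), 25.257877349853516)
box [ 338  158   90   80 3820] ((581.6262817382812, -246.79461669921875), (120.25920867919922, 141.41400146484375), 25.356660842895508) [[ 497. -209.]
 [ 558. -336.]
 [ 666. -285.]
 [ 606. -157.]]
knob [ 0.58171823 -0.24786401  0.124     ] [ 0.39832827 -0.01811819  0.85671175]
```

The top view shows the blue knob at (397,187) on the box centred at about (383,198), with its bar on the right at (410,187). The yellow box is far to the left, at (143,182). In the side view the blue knob is at (301,127), with a pill bottle just behind it. The box measures 120 x 141 mm at (0.582, -0.247), and its +y points along -64.7°. I'll push along tool y with the fingers shut, from behind the knob.

```bash
python3 -m creep '{"translation":[[0.62,-0.37,0],[0.62,-0.37,0],[0.62,-0.37,0],[0.62,-0.37,0],[0.62,-0.37,0]],"turn":[[0,0,0],[0,0,0],[0,0,0],[0,0,0],[0,0,0]],"grip":[0,0,0,0,0]}' 10
python3 -m creep '{"translation":[[0.62,-0.37,0],[0.62,-0.37,0],[0.62,-0.37,0],[0.62,-0.37,0],[0,0,0]],"turn":[[0,0,0],[0,0,0],[0,0,0],[0,0,0],[0,0,-0.02]],"grip":[0,0,0,0,0]}'
cat > rel.py <<'E'
from h import *
from scipy.spatial.transform import Rotation as Ro
C=np.array([.582,-.247,.124]); d=np.array([np.cos(np.radians(-64.7)),np.sin(np.radians(-64.7)),0])
o=env.get_obs(); p=np.array(o['tool_pos']); R=Ro.from_euler('xyz',o['tool_rot'],degrees=True).as_matrix()
n=np.array([-d[1],d[0],0])
print('t',o['time_s'],'p',p.round(4),'rot',np.round(o['tool_rot'],2),'along d',(p-C)@d,'lat',(p-C)@n,'z',p[2],'F.d',np.array(o['force'])@d,o['force'])
for s in(-.055,):
    print('to behind-knob z=.115, units:',(R.T@(C+s*d-[0,0,.009]-p)/.08).round(3))
E
python3 rel.py
```

```text
time_s: 0.72
tool_pos: [0.416, -0.3738, 0.2222]
tool_rot: [-180.0, 0.0, 21.6]
force: [0.6, 0.4, 0.4]
grip_width: 0.0446
grasp_force: 0.0
time_s: 1.35
tool_pos: [0.5589, -0.1855, 0.2221]
tool_rot: [-179.8, -0.1, 25.9]
force: [-0.6, -0.5, -0.0]
grip_width: 0.0015
grasp_force: 0.0
t 1.35 p [ 0.5589 -0.1855  0.2221] rot [-1.7984e+02 -1.3000e-01  2.5850e+01] along d -0.06545916521447313 lat 0.0053416603895925325 z 0.2221300115751657 F.d 0.2208218840230246 [-0.59472369 -0.52537429 -0.03090181]
to behind-knob z=.115, units: [-0.071  0.134  1.339]
```

```bash
python3 -m creep '{"translation":[[-0.07,0,0.4],[0,0,0.5],[0,0,0.44],[0,0,0],[0,0,0]],"turn":[[0,0,0],[0,0,0],[0,0,0],[0,0,0],[0,0,0]],"grip":[0,0,0,0,0]}'
python3 rel.py; python3 - <<'E'
from h import *
a=cam('side')['frame'][60:220,220:400]; b=cam('top')['frame'][110:270,310:490]
cv2.imwrite('pics/s1.png',cv2.resize(np.hstack([a,b]),None,fx=2.2,fy=2.2,interpolation=2)[...,::-1])
E
```

```text
time_s: 1.98
tool_pos: [0.5519, -0.195, 0.1166]
tool_rot: [179.9, -0.1, 25.2]
force: [0.3, -0.6, 0.7]
grip_width: 0.0002
grasp_force: 0.0
t 1.975 p [ 0.5519 -0.195   0.1166] rot [ 1.7994e+02 -6.0000e-02  2.5190e+01] along d -0.059838257219916806 lat -0.005000395596347751 z 0.11655906562173052 F.d 0.6901490643011955 [ 0.32735389 -0.60863005  0.65102573]
to behind-knob z=.115, units: [0.063 0.06  0.02 ]
```

View pics/s1.png

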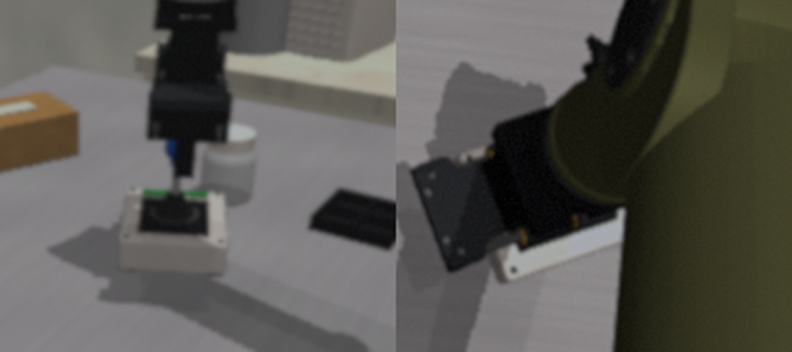

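The side view shows the shut fingers just behind the blue knob, which is at (172,150), and about 5 mm to one side. I'll correct that, drop a little lower and push gently.

```bash
python3 -m creep '{"translation":[[0.07,0,0.1],[0,0.15,0],[0,0.15,0],[0,0.1,0],[0,0.1,0]],"turn":[[0,0,0],[0,0,0],[0,0,0],[0,0,0],[0,0,0]],"grip":[0,0,0,0,0]}'
python3 -m creep '{"translation":[[0,0.1,0],[0,0.1,0],[0,0,0],[0,0,0]],"turn":[[0,0,0],[0,0,0],[0,0,0],[0,0,0]],"grip":[0,0,0,0]}'
python3 rel.py; python3 - <<'E'
from h import *
c=cam('side'); a=c['frame'][60:220,220:400]; b=cam('top')['frame'][0:60,190:330]
cv2.imwrite('pics/s2.png',cv2.resize(a,None,fx=3,fy=3,interpolation=2)[...,::-1])
E
```

```text
time_s: 2.7
tool_pos: [0.5734, -0.2292, 0.1073]
tool_rot: [-180.0, 0.0, 25.2]
force: [-1.4, 0.5, 0.8]
grip_width: 0.0004
grasp_force: 0.6
time_s: 3.2
tool_pos: [0.5798, -0.2428, 0.1072]
tool_rot: [-180.0, 0.0, 25.2]
force: [-1.4, 2.7, -0.4]
grip_width: 0.0006
grasp_force: 1.0
t 3.2 p [ 0.5798 -0.2428  0.1072] rot [-1.7997e+02  2.0000e-02  2.5210e+01] along d -0.0047604205407392065 lat -0.00013858125647078366 z 0.10718725384049717 F.d -3.0789067511693093 [-1.428478    2.73032086 -0.40215791]
to behind-knob z=.115, units: [ 0.001 -0.628 -0.097]
```

View pics/s2.png

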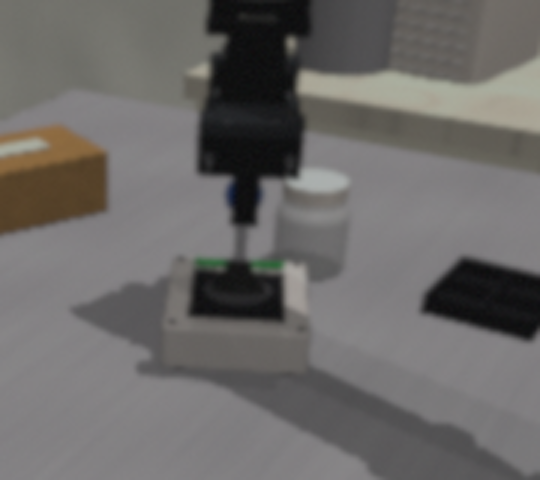

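The knob, at about (245,192), sits behind the fingers and leans towards the green bar. The 3 N reaction fits about 0.35 rad. I'll hold for 2 s and then back off.

```bash
for i in 1 2 3; do python3 -m creep '{"translation":[[0,0,0],[0,0,0],[0,0,0],[0,0,0],[0,0,0]],"turn":[[0,0,0],[0,0,0],[0,0,0],[0,0,0],[0,0,0]],"grip":[0,0,0,0,0]}'; done; python3 rel.py
python3 -m creep '{"translation":[[0,-0.2,0],[0,-0.2,0],[0,-0.2,0],[0,-0.2,0],[0,-0.2,0]],"turn":[[0,0,0],[0,0,0],[0,0,0],[0,0,0],[0,0,0]],"grip":[0,0,0,0,0]}'
python3 -m creep '{"translation":[[0,-0.3,0],[0,-0.3,-0.4],[0,-0.4,-0.5],[0,-0.5,-0.5],[0,-0.4,-0.2]],"turn":[[0,0,0],[0,0,0],[0,0,0],[0,0,0],[0,0,0]],"grip":[0,0,0,0,0]}'
python3 -m creep '{"translation":[[-0.6,0,0],[-0.6,0,0],[0,0,0],[0,0,0],[0,0,0]],"turn":[[0,0,0],[0,0,0],[0,0,0],[0,0,0],[0,0,0]],"grip":[0,0,0,0,0]}'
python3 rel.py; python3 - <<'E'
from h import *
P=[cam(n)['frame'] for n in('side','top')]
cv2.imwrite('pics/s3.png',cv2.resize(np.hstack(P),(800,300))[...,::-1])
c=cam('top');hsv=cv2.cvtColor(c['frame'],cv2.COLOR_RGB2HSV)
C=-c['R'].T@c['t']
for lo,hi,x0,x1 in((100,130,380,420),(22,35,110,150)):
    b=cv2.inRange(hsv,(lo,110,60),(hi,255,255)); b[:,:x0]=0;b[:,x1:]=0;b[:150]=0;b[210:]=0
    M=cv2.moments(b,True)
    if M['m00']<20: print('hidden',M['m00']);continue
    u=np.array([M['m10']/M['m00'],M['m01']/M['m00'],1]); d=c['R'].T@np.linalg.inv(c['K'])@u; print(M['m00'],C+d*(.124-C[2])/d[2],u)
E
```

```text
time_s: 3.92
tool_pos: [0.58, -0.2431, 0.1073]
tool_rot: [-180.0, 0.0, 25.2]
force: [-0.6, 1.2, -1.2]
grip_width: 0.0009
grasp_force: 1.0
time_s: 4.55
tool_pos: [0.58, -0.2431, 0.1073]
tool_rot: [-180.0, 0.0, 25.2]
force: [-1.2, 2.1, -1.5]
grip_width: 0.0004
grasp_force: 1.1
time_s: 5.18
tool_pos: [0.58, -0.2431, 0.1073]
tool_rot: [180.0, 0.0, 25.2]
force: [-0.8, 2.4, -1.1]
grip_width: 0.0003
grasp_force: 1.1
t 5.175 p [ 0.58   -0.2431  0.1073] rot [180.     0.    25.19] along d -0.004346845795592106 lat -0.00012877697835740108 z 0.1073177026678426 F.d -2.5412582018921697 [-0.76440683  2.4495362  -1.09144455]
to behind-knob z=.115, units: [ 0.    -0.633 -0.096]
time_s: 5.8
tool_pos: [0.5455, -0.1697, 0.1075]
tool_rot: [180.0, -0.0, 25.2]
force: [1.3, -0.4, -0.1]
grip_width: 0.0004
grasp_force: 0.0
time_s: 6.42
tool_pos: [0.4816, -0.0311, 0.238]
tool_rot: [179.8, -0.2, 25.3]
force: [-0.6, -0.5, 0.3]
grip_width: 0.0007
grasp_force: 0.0
time_s: 7.05
tool_pos: [0.3952, -0.0733, 0.2353]
tool_rot: [-180.0, -0.0, 25.3]
force: [0.7, 0.2, -0.2]
grip_width: 0.0004
grasp_force: 0.0
t 7.05 p [ 0.3952 -0.0733  0.2353] rot [-1.7999e+02 -2.0000e-02  2.5280e+01] along d -0.2368984809442954 lat -0.09465871137334719 z 0.2353402018283396 F.d 0.11394598300794037 [ 0.70398786  0.2067386  -0.21560105]
to behind-knob z=.115, units: [1.184 2.273 1.504]
261.0 [ 0.58138453 -0.24725439  0.124     ] [396.70498084 187.57854406   1.        ]
272.0 [0.56082124 0.21674045 0.124     ] [130.875      169.49264706   1.        ]
```

View pics/s3.png

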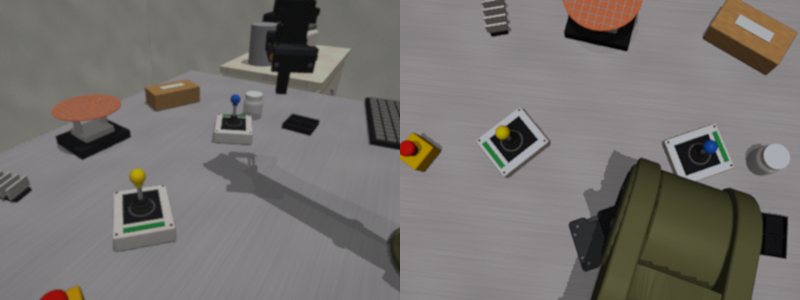

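Both sticks stand upright: the blue knob, at (711,146) in the top half, is back where it started, and the yellow one at (502,132) has not moved. The arm is clear of everything.

```bash
python3 -c "
from cell import env
print(env.sign_off())"
```

```text
the job is handed in; nothing more can be done
None
```

I tilted the blue-knob joystick about 20° towards its green bar (judged from arm position and push force), held it for about two seconds and let it spring back upright; the yellow joystick wasn't touched, the arm is clear, and the job is handed in (no verdict was shown).

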